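Set out an order on the free-turning packing turntable

TASK

Set this order out on the turntable for its scan: stand the carton squarely inside the taped rectangle, with its blue end towards the blue end of the rectangle at the rim, and stand the bottle upright inside the white circle. The turntable spins at the lightest push and is already pointing the right way, so do not let it turn; rest each thing on it before letting go, and leave the mug, scanner and tape roll alone.

Things in the scene. Friction and masses are not known exactly. Their poses are not given: they have to be found in the camera images.
- carton_mid (a point): centre of the loose cardboard carton, a closed box 110 mm long (its x), 50 mm wide (its y), 70 mm high (its z up), 0.15 to 0.31 kg; this point is 35 mm above its underside. A blue band 22 mm wide wraps its +x end. Starts standing on the table, blue end pointing anywhere. Grip it across the 50 mm width
- carton_blue_end (a point): middle of the carton's blue end face, 55 mm along +x from carton_mid
- carton: the same carton; origin at the centre of its underside
- bottle_mid (a point): centre of the loose upright amber bottle with white label and black lid, round, 140 mm high, 0.2 to 0.42 kg; this point is on its axis, 70 mm above its underside. The body is 60 mm in diameter up to 115 mm, the lid 56 mm in diameter from there to the top. Best gripped from above across the body about 100 mm above the underside, so that the gripper's body clears the lid
- bottle: the same bottle; origin at the centre of its underside
- turntable (a joint): angle of the grey turntable disc, 300 mm in diameter, 19 mm thick, its flat top 35 mm above the table, on a low foot; grows anticlockwise seen from above. It turns almost without friction (about 0.003 N m) at the lightest sideways push, does not spring back and does not tilt
- turntable_centre (a point): centre of the disc's top face; its x points from there to the carton's rectangle and turns with the disc, z up
- carton_spot (a point): centre of the taped rectangle on the disc's top face, 70 mm from the disc's centre; x points outwards to the rim, along the rectangle's length, y across, z up. Inside the tape the rectangle is 130 mm by 70 mm; three sides are yellow tape, the end at the rim (+x) is blue
- bottle_spot (a point): centre of the white ring mark (84 mm inside diameter, 96 mm outside) on the disc's top face, 90 mm from the disc's centre, opposite the rectangle
- rim_mark (a point): point on the disc's top face 145 mm from its centre, beyond the rectangle's blue end
- mug: bystander: white mug, 80 mm in diameter, 95 mm high, handle to its +y, loose; origin at the centre of its underside
- scanner: bystander: black and grey hand scanner lying on the table, about 175 mm long (its x), 55 mm wide, 40 mm high, loose; origin on its underside near the middle
- tape_roll: bystander: orange roll of tape lying flat beyond the turntable, 90 mm in diameter, 48 mm high, loose; origin at the centre of its underside

How it is judged:
By the outcome, as a careful person would: the job done as asked, in the order asked, and still so for the second after the job is handed in, with the robot touching nothing.
It also fails if it takes over 61 s, if anything falls off the work surface, if the arm or the gripper's body presses on something with over 40 N, if the wrist force passes 120 N, or if a joint passes its speed limit or range.

ROBOT

A 6-joint arm with a two-finger parallel gripper is mounted at the origin on the work surface. World frame = base frame: x ahead of the robot, y to its left, z up, the work surface at z = 0. Lengths are in mm, angles in rad, forces in N, time in s.
With the tool pointing down it reaches from about 325 to 850 mm from the base axis. Payload 4.4 kg.
Tool frame: the origin (TCP) lies midway between the tips of the shut fingers; the grasp point (between the pads) lies 19 mm behind it; z points along the fingers, y is the line along which they close (so a half turn about z gives the same grasp; the last joint's range is limited). The gripper opens to 94 mm and grips with 3 to 60 N. Pads are 16 mm wide; open, the fingers measure 119 mm over their backs; the gripper's body (75 mm by 177 mm) begins 78 mm behind the grasp point.
Start: joints at [1.145, 0.207, 1.542, -0, 1.393, -0.15], TCP at [156.592, 553.268, 175.047] pointing down, gripper open.
Joint ranges: [-2.73, 2.73], [-0.86, 2.22], [0.23, 2.46], [-1.11, 4.25], [0.08, 2.63], [-2.82, 2.82]. Speed limits (rad/s): [2.79, 2.79, 3.14, 3.14, 3.14, 3.14].

INTERFACE

Orientations are given as a rotation vector (axis times angle).
In Python, from workcell import env gives the robot as it stands.
- The arm moves only by the tool carry_out, never from a script. Its arguments are lists of equal length, an entry for each row: "gripper": the opening, from 0 (shut) to 1 (fully open); "linear": the shift along the world's x, y, z in mm, a list of three; "spin": the turn about the world's z in degrees. A call has 1 to 10 rows; each row is the pose to reach, as a shift and turn from the pose commanded when the call began; what a row does not reach only later rows make up. A row lasts 1/10 s, in which the tool goes at most 50 mm and 8.59 degrees, less where a joint would pass 70% of its speed; a pose out of reach is approached as far as the arm can. A call with a gripper value outside its range is refused whole. The fingers move at their own pace and stop on an object; "squeeze" is the grip in N (left out, the last holds). Time passes only in rows, so rows that repeat a pose let the fingers close. It gives the time, the measured TCP pose, the force, the opening and the grip force at its end, in the units of the state.
- env.observe(): the state, without advancing time (a new reading comes with each control period).
- env.snapshot(name): name is "scene" or "top"; returns a dict with "color" (420x560x3 uint8, blue, green, red), "vertical_fov" (degrees; the focal length in pixels is half the picture's height over the tangent of half this angle, whatever the lens; pixels are square), "cx", "cy" (the principal point, pixels), "camera_from_world" (4x4, takes a point from world to camera coordinates). Camera axes: x right, y down, z forward; pixel columns grow to the right and rows downward; lengths in mm; the calibration is good to about 2 mm. A picture is of the moment at which its call begins. There is no depth.
- env.hand_in(): hands the job in; it is judged then, once.
The state is a dict: "clock": time; "q": joint angles; "qd": joint speeds; "tau": joint torques, N m; "position": TCP position; "tcp_rot": TCP orientation; "force": force on the tool from outside, world axes, zero at the start; "ft_torque": the same for the moment, N m; "opening": finger opening in mm; "grip_force": force on a finger pad.
Only numpy, scipy, OpenCV 4.12 (cv2) and the standard library are available. Lean on these libraries where they do the work, as an engineer would, in place of code of your own. Each camera call takes 0.05 s, during which the arm holds its last target. There are 200 camera calls.

## Working session

There is one attempt and no reset: what is moved stays moved. The work goes in short steps, Python scripts to look and compute and a tool call to move; the robot and the scene stay as the last step left them, time stands still between calls to the robot, and variables do not carry over. Pictures are saved under pics/ and viewed, at most 13 in all, crops included, and the job is handed in when it is done.

Besides the shell and the picture viewer there is one more tool, called as name(argument=value, ...) on one line, values as JSON. carry_out: Moves the arm, as the interface text tells. Its arguments: {"type":"object","properties":{"gripper":{"type":"array"},"linear":{"type":"array"},"spin":{"type":"array"},"squeeze":{"type":"number"}},"required":["gripper","linear","spin"]}

```bash
mkdir -p pics; cat > h.py <<'E'
import numpy as np, cv2
from workcell import env
def snap(n,f=None):
    s=env.snapshot(n)
    if f: cv2.imwrite('pics/'+f,s['color'])
    return s
def ray(s,u,v,z):
    h=s['color'].shape[0]; f=h/2/np.tan(np.radians(s['vertical_fov'])/2)
    T=np.linalg.inv(np.array(s['camera_from_world'])); d=T[:3,:3]@np.array([(u-s['cx'])/f,(v-s['cy'])/f,1]); o=T[:3,3]
    return o+d*(z-o[2])/d[2]
def proj(s,p):
    h=s['color'].shape[0]; f=h/2/np.tan(np.radians(s['vertical_fov'])/2)
    c=np.array(s['camera_from_world'])@np.append(p,1); return np.array([s['cx']+f*c[0]/c[2],s['cy']+f*c[1]/c[2]])
E
python3 - <<'E'
from h import *
for n in('top','scene'):
    s=snap(n,n+'0.png'); print(n,s['vertical_fov'],np.linalg.inv(np.array(s['camera_from_world'])).round(2).tolist())
o=env.observe();print(o)
E
```

```text
top 42.65751944211295 [[-0.01, -1.0, 0.07, 497.25], [-1.0, 0.01, -0.0, 37.92], [0.0, -0.07, -1.0, 1533.5], [0.0, 0.0, 0.0, 1.0]]
scene 45.57400668722038 [[-0.15, 0.69, -0.71, 1408.71], [0.99, 0.1, -0.11, 170.79], [-0.0, -0.71, -0.7, 902.05], [0.0, 0.0, 0.0, 1.0]]
{'clock': 0.1, 'q': array([ 1.14449208e+00,  2.07360549e-01,  1.54280409e+00, -2.96395433e-05,
        1.39349426e+00, -1.50501181e-01]), 'qd': array([-0.00163975, -0.00209084, -0.00158054, -0.00116656, -0.00033771,
       -0.00038149]), 'tau': array([-3.72535569e-04, -3.71868181e+01, -2.82291752e+01,  6.99854409e-02,
        3.10923066e-02, -3.98164104e-05]), 'position': array([156.27435098, 552.53250094, 173.99567985]), 'tcp_rot': array([-0.43177329, -3.11121358,  0.00312408]), 'force': array([-0.1348569 , -0.30031138, -0.05853628]), 'ft_torque': array([-0.01117693,  0.03940124, -0.03159863]), 'grip_force': 0.0, 'opening': 94.00475250702944}
```

View pics/top0.png

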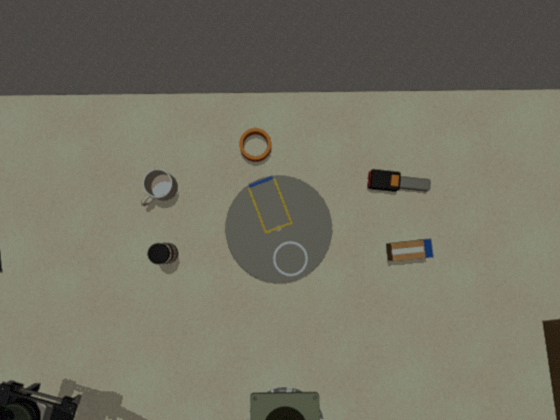

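View pics/scene0.png

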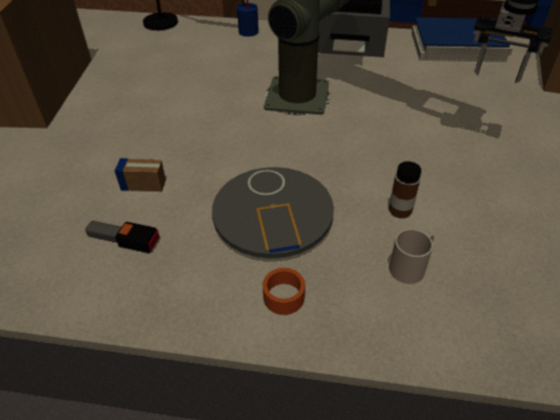

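The top picture shows the disc centred near (279,229), with the blue end of the rectangle at (261,182) and the ring at (290,259). The carton is at (410,250) with its blue end on the right, and the bottle lid is at (160,253). The scene picture agrees. I'll enlarge these areas.

```bash
python3 - <<'E'
from h import *
i=cv2.imread('pics/top0.png'); R=lambda c:cv2.convertScaleAbs(cv2.resize(c,None,fx=4,fy=4,interpolation=cv2.INTER_CUBIC),alpha=1.6)
m=np.zeros((520,800,3),np.uint8)
m[:,:520]=R(i[165:295,215:345]); m[:200,520:]=R(i[225:275,375:445]); m[220:420,520:]=R(i[230:280,135:205])
cv2.imwrite('pics/m0.png',m)
E
```

```text
(no output)
```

View pics/m0.png

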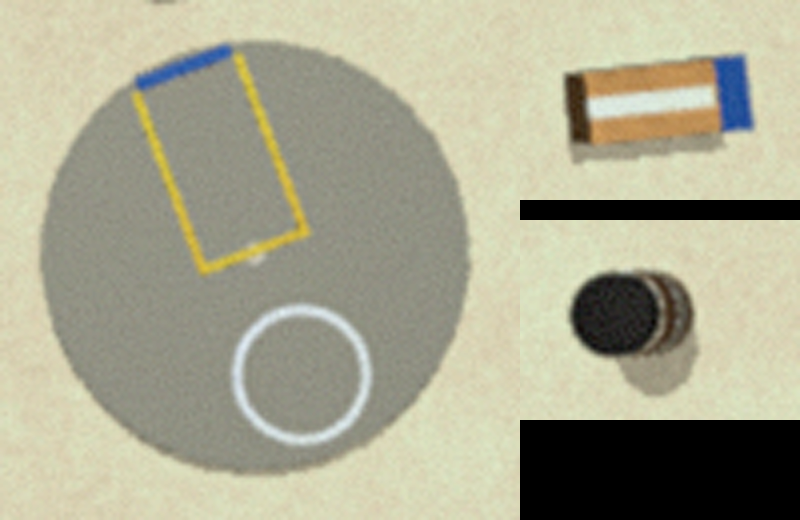

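The enlargement shows the disc centre at (255,256) and the ring at (302,375). The rectangle's tape corners are at (137,84), (235,50), (306,233) and (204,268). The carton's top corners are at (585,72), (746,56), (752,130) and (588,143), and the lid is at (615,314).

```bash
python3 - <<'E'
from h import *
s=snap('top'); c=snap('scene')
def m(x,y,ox,oy,z): return ray(s,(x+.5)/4-.5+ox,(y+.5)/4-.5+oy,z)
D=m(255,256,215,165,35);B=m(302,375,215,165,35)
K=np.array([m(*p,215,165,35) for p in[(137,84),(235,50),(306,233),(204,268)]])
print('disc',D,'ring',B,np.linalg.norm(D-B)); print(K.round(1),K.mean(0),np.linalg.norm(K.mean(0)-D))
an=lambda v:np.degrees(np.arctan2(v[1],v[0]))
print('ang',an(D-B),an(K.mean(0)-D),an(K[0]-K[3]),an(K[1]-K[2]),an(K[0]-K[1])-90, 'ring-to-rect',an(K.mean(0)-B))
C=np.array([m(x-520,y,375,225,70) for x,y in[(585,72),(746,56),(752,130),(588,143)]])
print(C.round(1),C.mean(0),an(C[1]-C[0]),an(C[2]-C[3]),an(C[0]-C[3])-90,[np.linalg.norm(C[i]-C[i-1]) for i in range(4)])
L=m(615-520,314-220,135,230,140);print('lid',L,np.linalg.norm(L[:2]))
for n,p in(('C',C.mean(0)),('L',L),('D',D),('R',B)):print(n,proj(c,p))
print(env.observe()['position'],an(env.observe()['tcp_rot'][:2]))
from scipy.spatial.transform import Rotation as Ro
print(Ro.from_rotvec(env.observe()['tcp_rot']).as_matrix().round(3))
E
```

```text
disc [550.37711446  11.97486419  35.        ] ring [467.3572248  -19.50984162  35.        ] 88.78957584708135
[[671.9  93.   35. ]
 [695.   24.   35. ]
 [566.  -23.8  35. ]
 [542.5  47.6  35. ]] [618.83247724  35.19078357  35.        ] 72.28496112857785
ang 20.768877621814987 18.733828869869402 19.310485593044913 20.32976955449079 18.529669249966673 ring-to-rect 19.855625437528325
[[ 507.2 -292.7   70. ]
 [ 516.7 -402.5   70. ]
 [ 466.5 -404.9   70. ]
 [ 459.1 -293.4   70. ]] [ 487.36450282 -348.34418686   70.        ] -85.07559439085176 -86.22704988681163 -89.16800981067085 [np.float64(48.07909837519256), np.float64(110.22036357171746), np.float64(50.238422650325134), np.float64(111.78350113132767)]
lid [487.32065358 324.53638826 140.        ] 585.4957614770299
C [138.67447087 164.81898856]
L [408.47085697 168.55633048]
D [272.9264559  205.69461654]
R [266.14731788 182.04741924]
[156.37946178 552.79201776 174.35243706] -97.90020350227657
[[-0.962  0.272 -0.001]
 [ 0.272  0.962 -0.001]
 [ 0.    -0.001 -1.   ]]
```

carry_out(gripper=[1,1,1,1,1,1,1,1,1,1], linear=[[294,-303,76],[294,-303,76],[294,-303,76],[294,-303,76],[294,-303,76],[294,-303,76],[294,-303,76],[294,-303,76],[294,-303,76],[294,-303,76]], spin=[-70,-70,-70,-70,-70,-70,-70,-70,-70,-70])

```text
clock: 1.2
position: [453.4, 247.6, 251.7]
tcp_rot: [2.144, 2.294, 0.002]
force: [-0.8, 0.8, -0.6]
opening: 93.9
grip_force: 0.0
```

carry_out(gripper=[1,1,1,1,1,1,1,1,1,1], linear=[[37,-598,-11],[37,-598,-11],[37,-598,-11],[37,-598,-11],[37,-598,-11],[37,-598,-11],[37,-598,-11],[37,-598,-11],[37,-598,-11],[37,-598,-11]], spin=[0,0,0,0,0,0,0,0,0,0])

```text
clock: 2.2
position: [481.4, -249.2, 241.5]
tcp_rot: [-2.136, -2.302, -0.001]
force: [0.6, 1.1, 0.3]
opening: 94.0
grip_force: 0.0
```

```bash
python3 - <<'E'
from h import *
o=env.observe();print(o['position'],o['tcp_rot'],o['q'])
E
```

```text
[ 481.35963049 -249.23177819  241.46553475] [-2.13641145e+00 -2.30227458e+00 -1.16572487e-03] [-6.38034416e-01  9.21151729e-02  1.53499561e+00  8.24394105e-04
  1.51517262e+00 -7.12781016e-01]
```

carry_out(gripper=[1,1,1,1,1,1,1,1], linear=[[2,-33,-20],[4,-66,-50],[6,-99,-80],[6,-99,-110],[6,-99,-110],[6,-99,-110],[6,-99,-110],[6,-99,-110]], spin=[0,0,0,0,0,0,0,0])

```text
clock: 3.0
position: [489.0, -347.9, 134.5]
tcp_rot: [2.134, 2.3, 0.0]
force: [0.4, -0.3, 0.2]
opening: 93.7
grip_force: 0.0
```

```bash
python3 - <<'E'
from h import *
a=snap('top')['color'][205:295,365:455];b=snap('scene')['color'][100:200,80:200]
cv2.imwrite('pics/g1.png',cv2.convertScaleAbs(np.hstack([cv2.resize(a,(400,400),interpolation=2),cv2.resize(b,(400,400),interpolation=2)]),alpha=1.5))
o=env.observe();print(o['position'],o['tcp_rot'])
E
```

```text
[ 488.56504293 -347.91259595  133.91212322] [ 2.13517262e+00  2.29982124e+00 -3.94801696e-05]
```

View pics/g1.png

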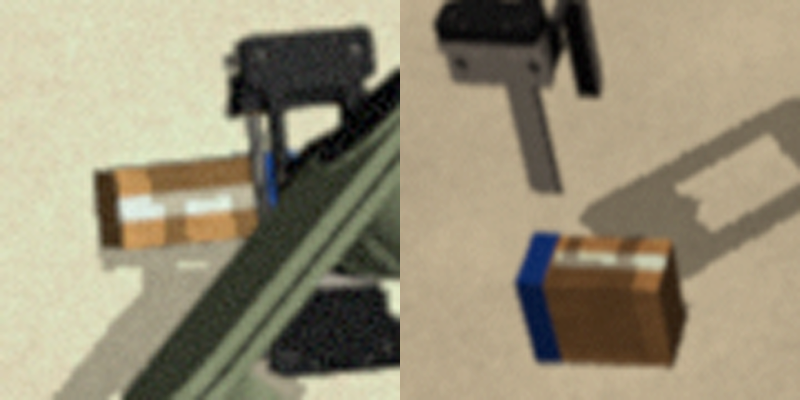

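The gripper straddles the carton's width, squared with it: the fingers are at (260,200) in the left half, shifted outward by perspective. I'll go down and grip.

carry_out(gripper=[1,1,1,1,1,1,1,1,1,1], linear=[[0,0,-15],[0,0,-30],[0,0,-45],[0,0,-60],[0,0,-75],[0,0,-90],[0,0,-100],[0,0,-108],[0,0,-108],[0,0,-108]], spin=[0,0,0,0,0,0,0,0,0,0])

```text
clock: 4.1
position: [487.7, -348.0, 24.1]
tcp_rot: [2.138, 2.301, -0.0]
force: [1.1, 0.7, 0.3]
opening: 93.9
grip_force: 0.0
```

carry_out(gripper=[0.6,0.5,0.4,0.4,0.4,0.4,0.4,0.4], linear=[[0,0,0],[0,0,0],[0,0,0],[0,0,0],[0,0,0],[0,0,0],[0,0,0],[0,0,0]], spin=[0,0,0,0,0,0,0,0], squeeze=20)

```text
clock: 4.9
position: [487.6, -347.7, 24.0]
tcp_rot: [2.138, 2.301, 0.0]
force: [1.0, 0.3, 0.5]
opening: 50.2
grip_force: 19.9
```

carry_out(gripper=[0.4,0.4,0.4,0.4,0.4,0.4,0.4,0.4,0.4,0.4], linear=[[0,0,15],[0,0,40],[0,0,70],[0,0,100],[10,20,116],[20,50,116],[30,85,116],[40,120,116],[52,155,116],[65,190,116]], spin=[0,0,0,7,14,21,28,35,42,49], squeeze=25)

```text
clock: 5.9
position: [552.5, -156.3, 140.7]
tcp_rot: [0.985, 2.983, -0.0]
force: [0.8, 0.6, -1.6]
opening: 49.4
grip_force: 24.9
```

carry_out(gripper=[0.4,0.4,0.4,0.4,0.4,0.4,0.4,0.4,0.4,0.4], linear=[[15,35,0],[28,70,0],[40,105,0],[52,140,0],[60,170,0],[65,185,0],[65,193,0],[65,193,0],[65,193,0],[65,193,0]], spin=[7,14,21,28,35,42,49,55,56.5,56.5])

```text
clock: 6.9
position: [617.4, 35.2, 140.3]
tcp_rot: [-0.535, 3.096, -0.0]
force: [0.3, -0.2, -2.0]
opening: 50.0
grip_force: 24.9
```

```bash
python3 - <<'E'
from h import *
a=snap('top')['color'][155:305,205:355];b=snap('scene')['color'][100:280,190:370]
cv2.imwrite('pics/g2.png',cv2.convertScaleAbs(np.hstack([cv2.resize(a,(400,400),interpolation=2),cv2.resize(b,(400,400),interpolation=2)]),alpha=1.5))
o=env.observe();print(o['position'],o['tcp_rot'],2*np.degrees(np.arctan2(o['tcp_rot'][1],o['tcp_rot'][0]))-90,o['q'][5],o['force'])
E
```

```text
[617.3998906   34.99010241 140.14727344] [-5.34384638e-01  3.09575698e+00 -1.07775183e-04] 109.58758345434342 -1.9958564670959247 [-0.17338999  0.16325127 -1.07024284]
```

View pics/g2.png

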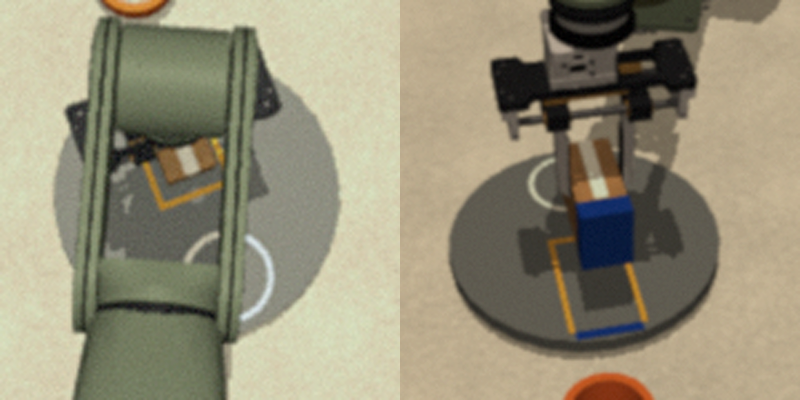

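The carton hangs over the rectangle with its blue end towards the blue tape and its sides parallel to it. In the right half its blue face is at (605,235) and the blue tape at (610,330). I'll lower it.

carry_out(gripper=[0.4,0.4,0.4,0.4,0.4,0.4,0.4,0.4,0.4,0.4], linear=[[0,0,-12],[0,0,-26],[0,0,-40],[0,0,-54],[0,0,-64],[0,0,-70],[0,0,-73],[0,0,-75],[0,0,-76],[0,0,-76]], spin=[0,0,0,0,0,0,0,0,0,0])

```text
clock: 8.0
position: [617.9, 35.3, 64.4]
tcp_rot: [-0.537, 3.094, -0.0]
force: [0.4, -0.3, -0.9]
opening: 49.7
grip_force: 24.9
```

```bash
python3 - <<'E'
from h import *
s=snap('scene'); b=s['color'][140:270,200:330]
cv2.imwrite('pics/g3.png',cv2.convertScaleAbs(cv2.resize(b,(590,590),interpolation=2),alpha=1.6))
o=env.observe();print(o['position'],o['force'])
E
```

```text
[617.92053697  35.27710206  64.43678132] [ 0.64753402  0.37337799 -1.15276184]
```

View pics/g3.png

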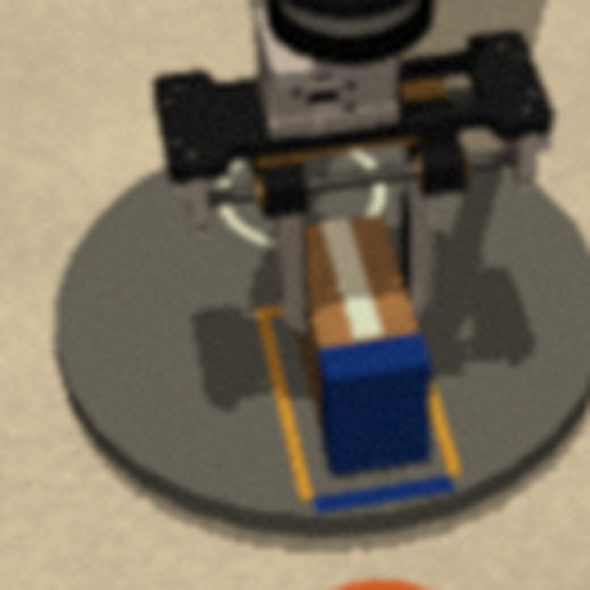

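```bash
python3 - <<'E'
from h import *
s=snap('scene');k=130/590
m=lambda x,y,z:ray(s,(x+.5)*k-.5+200,(y+.5)*k-.5+140,z)
A=[m(331,475,40.4),m(429,460,40.4)];B=[m(312,496,35),m(449,482,35)];C=m(268,316,35)
top=[m(320,350,110.4),m(425,338,110.4)]
print(A,B,C,top); c,si=np.cos(np.radians(19.7)),np.sin(np.radians(19.7))
f=lambda p:(round((p[0]-617.5)*c+(p[1]-35.3)*si,1),round(-(p[0]-617.5)*si+(p[1]-35.3)*c,1))
print([f(p) for p in A+B+[C]+top])
an=lambda v:np.degrees(np.arctan2(v[1],v[0]))
print(an(A[1]-A[0])-90,an(B[1]-B[0])-90,an(top[1]-top[0])-90,an(B[0]-C))
E
```

```text
[array([678.30096652,  32.35174189,  40.4       ]), array([661.40929794,  79.48651891,  40.4       ])] [array([688.67802866,  24.36571429,  35.        ]), array([669.7517283 ,  90.77987534,  35.        ])] [567.50485453 -20.51417709  35.        ] [array([659.84434596,  25.2915771 , 110.4       ]), array([644.49889318,  74.50838905, 110.4       ])]
[(np.float64(56.2), np.float64(-23.3)), (np.float64(56.2), np.float64(26.8)), (np.float64(63.3), np.float64(-34.3)), (np.float64(67.9), np.float64(34.6)), (np.float64(-65.9), np.float64(-35.7)), (np.float64(36.5), np.float64(-23.7)), (np.float64(38.6), np.float64(27.8))]
19.71613316385016 15.906167144570858 17.31710806648873 20.323526854983463
```

The carton is centred in the rectangle to within 2 mm and square to it. I'll set it down with a 1 mm correction.

carry_out(gripper=[0.4,0.4,0.4,0.4,0.4,0.4,0.4,0.4], linear=[[0,-1,0],[0,-1,-1.5],[0,-1,-3],[0,-1,-4],[0,-1,-4.5],[0,-1,-5],[0,-1,-5],[0,-1,-5]], spin=[0,0,0,0,0,0,0,0])

```text
clock: 8.9
position: [617.5, 34.3, 59.0]
tcp_rot: [-0.537, 3.095, -0.0]
force: [-0.8, -0.1, -0.4]
opening: 50.1
grip_force: 24.9
```

carry_out(gripper=[0.4,0.4,0.4,0.4,0.4], linear=[[0,0,-0.3],[0,0,-0.6],[0,0,-0.6],[0,0,-0.6],[0,0,-0.6]], spin=[0,0,0,0,0])

```text
clock: 9.4
position: [617.5, 34.3, 58.9]
tcp_rot: [-0.537, 3.095, -0.0]
force: [-3.9, -0.7, 4.4]
opening: 50.0
grip_force: 24.9
```

```bash
cat > f.py <<'E'
from h import *
F=[]
for i in range(4):
    env.snapshot('scene'); o=env.observe(); F.append(np.r_[o['force'],o['position']])
print(np.mean(F,0).round(2),np.std(F,0).round(2))
E
python3 f.py
```

```text
[-3.5800e+00  2.0000e-02  5.3200e+00  6.1755e+02  3.4270e+01  5.8910e+01] [0.22 0.55 0.46 0.01 0.01 0.  ]
```

carry_out(gripper=[0.4,0.4,0.4,0.4], linear=[[0,0,0.2],[0,0,0.4],[0,0,0.4],[0,0,0.4]], spin=[0,0,0,0], squeeze=5)

```text
clock: 10.0
position: [617.8, 34.2, 58.7]
tcp_rot: [-0.537, 3.095, -0.0]
force: [-0.8, 0.1, 4.0]
opening: 50.1
grip_force: 5.0
```

```bash
python3 f.py
```

```text
[-6.1000e-01 -8.5000e-01  2.8300e+00  6.1778e+02  3.4210e+01  5.8740e+01] [0.57 0.53 0.54 0.01 0.02 0.01]
```

carry_out(gripper=[0.4,0.4,0.54,0.55,0.57,0.6,0.65,0.7,0.75,0.75], linear=[[0,0,0.2],[0,0,0.2],[0,0,0.2],[0,0,0.2],[0,0,0.2],[0,0,0.2],[0,0,0.2],[0,0,0.2],[0,0,0.2],[0,0,0.2]], spin=[0,0,0,0,0,0,0,0,0,0], squeeze=3)

```text
clock: 11.2
position: [617.5, 34.3, 58.9]
tcp_rot: [-0.537, 3.095, 0.0]
force: [0.2, -0.5, 0.0]
opening: 70.3
grip_force: 0.0
```

carry_out(gripper=[0.75,0.75,0.75,0.75,0.75,0.75,1,1,1,1], linear=[[0,0,5],[0,0,15],[0,0,30],[0,0,50],[0,0,80],[0,0,120],[-10,30,160],[-35,75,180],[-60,120,180],[-85,165,180]], spin=[0,0,0,0,0,0,-7,-14,-20,-20])

```text
clock: 12.2
position: [537.1, 193.2, 242.5]
tcp_rot: [0.013, 3.136, 0.002]
force: [0.8, 0.3, -0.8]
opening: 93.6
grip_force: 0.0
```

```bash
python3 - <<'E'
from h import *
a=snap('top')['color'][155:305,205:355];b=snap('scene')['color'][140:270,200:330]
cv2.imwrite('pics/g4.png',cv2.convertScaleAbs(np.hstack([cv2.resize(x,(400,400),interpolation=2) for x in(a,b)]),alpha=1.6))
o=env.observe();print(o['position'],2*np.degrees(np.arctan2(o['tcp_rot'][1],o['tcp_rot'][0]))-90,o['opening'])
E
```

```text
[534.23030033 196.90534936 241.48922034] 90.10820831605952 94.18563368610458
```

View pics/g4.png

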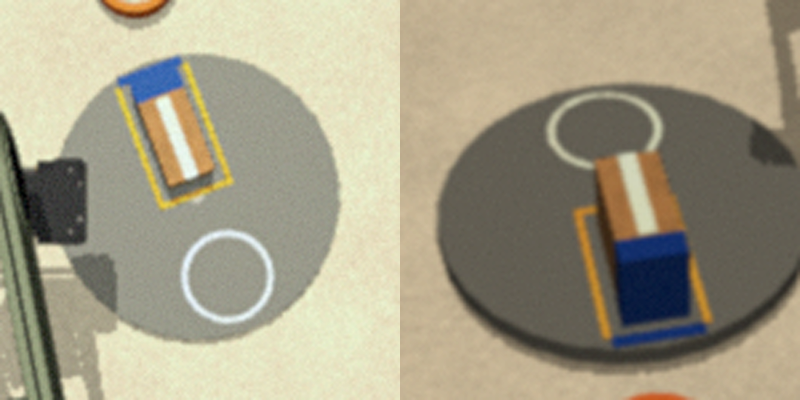

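The carton stands inside the tape with its blue end at the rim. The ring is still at (290,258.5) in the top picture, so the disc has not turned. Next is the bottle.

carry_out(gripper=[1,1,1,1,1,1,1], linear=[[-15,40,0],[-30,80,-10],[-46,120,-20],[-46,127,-30],[-46,127,-30],[-46,127,-30],[-46,127,-30]], spin=[0,0,0,0,0,0,0])

```text
clock: 13.0
position: [492.0, 317.4, 209.8]
tcp_rot: [0.012, 3.14, -0.0]
force: [0.5, 0.4, -0.0]
opening: 93.8
grip_force: 0.0
```

```bash
python3 - <<'E'
from h import *
s=snap('scene');b=s['color'][110:240,350:480]
cv2.imwrite('pics/g5.png',cv2.convertScaleAbs(cv2.resize(b,(520,520),interpolation=2),alpha=1.6))
o=env.observe();print(o['position']); p=o['position']
for q in [p,p+[0,47,0],p-[0,47,0],[487.3,324.5,140],[487.3,324.5,0]]: print((proj(s,q)-[350,110])*4)
E
```

```text
[491.96226314 317.4522311  209.74139329]
[242.54661343 143.32730498]
[328.4296738 150.8297002]
[157.4246403  135.89139526]
[233.81917034 234.19667991]
[196.09515164 402.53242685]
```

View pics/g5.png

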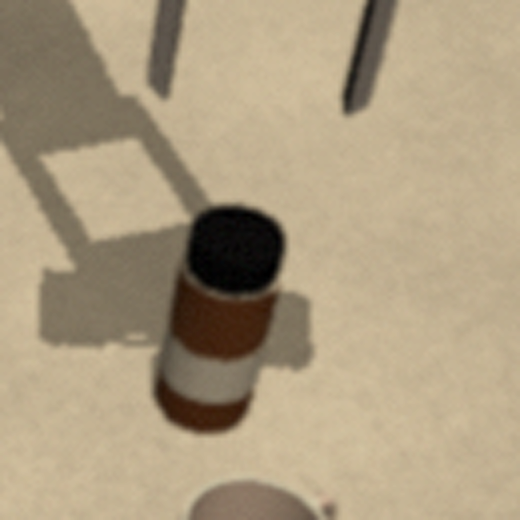

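```bash
python3 - <<'E'
from h import *
s=snap('scene')
def P(p,a,d,z): 
    a=np.radians(a);return proj(s,np.array(p)+[d*np.cos(a),d*np.sin(a),z])
for z in(0,10,20,30):
  print(z,'g3',(P([617.9,35.3,64.4],109.6,-31,z)-[200,140])*590/130,'g1',(P([488.6,-347.9,134],4,53,z)-[80,100])*[400/120,4],
  'g5',(P([492,317.5,209.7],90,-53,z)-[350,110])*4,(P([492,317.5,209.7],90,53,z)-[350,110])*4)
E
```

```text
0 g3 [293.49505233 362.81154412] g1 [156.31897805 235.95952829] g5 [146.68780585 135.05412442] [339.52554144 151.90066096]
10 g3 [292.88703398 349.18905854] g1 [153.20638454 223.02567844] g5 [149.19972656 120.78204727] [343.28581098 137.59051857]
20 g3 [292.27155434 335.39940508] g1 [150.05718729 209.93972797] g5 [151.74338414 106.32964951] [347.09407506 123.09772738]
30 g3 [291.64847524 321.43948765] g1 [146.87073678 196.698978  ] g5 [154.31938389  91.69349204] [350.95125846 108.41876804]
```

The lid centre at (237,236) matches the prediction to within 3 px. The fingertips, at (160,95) and (355,110), look about 30 mm higher than the TCP. A TCP height of 62 grips the body well either way.

carry_out(gripper=[1,1,1,1,1,1,1,1,1,1], linear=[[-4.5,6,-10],[-4.5,6,-30],[-4.5,6,-45],[-4.5,6,-60],[-4.5,6,-75],[-4.5,6,-90],[-4.5,6,-105],[-4.5,6,-120],[-4.5,6,-128],[-4.5,6,-128]], spin=[0,0,0,0,0,0,0,0,0,0])

```text
clock: 14.1
position: [485.0, 324.2, 78.9]
tcp_rot: [-0.008, -3.139, 0.002]
force: [0.3, 0.2, -0.1]
opening: 93.8
grip_force: 0.0
```

carry_out(gripper=[1,1,1,1,1], linear=[[0,0,-7],[0,0,-14],[0,0,-20],[0,0,-20],[0,0,-20]], spin=[0,0,0,0,0])

```text
clock: 14.6
position: [486.1, 324.8, 60.7]
tcp_rot: [-0.008, -3.141, 0.0]
force: [0.4, 0.4, -0.2]
opening: 94.0
grip_force: 0.0
```

```bash
python3 - <<'E'
from h import *
s=snap('scene');b=s['color'][110:240,350:480]
cv2.imwrite('pics/g6.png',cv2.convertScaleAbs(cv2.resize(b,(520,520),interpolation=2),alpha=1.6))
o=env.observe();print(o['position'],o['force'])
E
```

```text
[486.35227122 324.86936838  61.03084443] [-0.61123337  0.4544906   0.43491423]
```

View pics/g6.png

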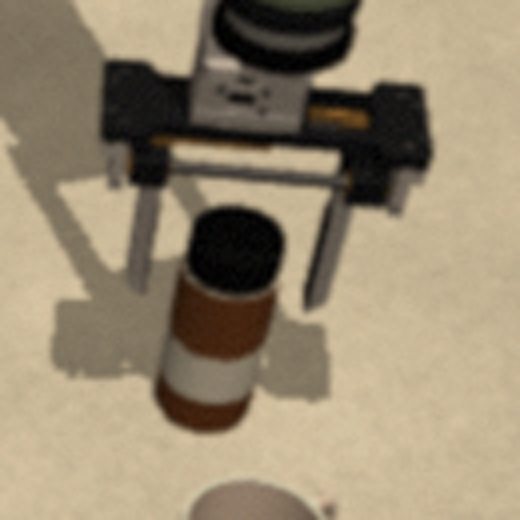

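The fingers straddle the body with even gaps: the left tip is at (138,290), the right at (318,308), and the bottle spans 178 to 275 between them. I'll close.

carry_out(gripper=[0.8,0.7,0.6,0.5,0.5,0.5,0.5,0.5], linear=[[0,0,0],[0,0,0],[0,0,0],[0,0,0],[0,0,0],[0,0,0],[0,0,0],[0,0,0]], spin=[0,0,0,0,0,0,0,0], squeeze=25)

```text
clock: 15.45
position: [486.3, 325.0, 61.0]
tcp_rot: [0.008, 3.141, 0.001]
force: [-0.2, -0.1, 0.4]
opening: 59.0
grip_force: 25.0
```

carry_out(gripper=[0.5,0.5,0.5,0.5,0.5,0.5,0.5,0.5,0.5,0.5], linear=[[0,0,10],[0,0,25],[0,0,50],[0,0,80],[0,0,105],[0,-15,120],[0,-40,120],[0,-75,120],[0,-110,120],[-2,-145,120]], spin=[0,0,0,0,0,0,0,0,0,0], squeeze=30)

```text
clock: 16.45
position: [483.4, 177.3, 180.8]
tcp_rot: [-0.008, -3.141, 0.002]
force: [-0.1, -0.5, -3.4]
opening: 58.9
grip_force: 30.0
```

carry_out(gripper=[0.5,0.5,0.5,0.5,0.5,0.5,0.5,0.5,0.5,0.5], linear=[[-5,-35,0],[-10,-70,0],[-14,-105,0],[-17,-140,0],[-17,-170,0],[-17,-190,-10],[-17,-199,-25],[-17,-199,-40],[-17,-199,-55],[-17,-199,-65]], spin=[0,0,0,0,0,0,0,0,0,0])

```text
clock: 17.45
position: [465.4, -20.0, 114.7]
tcp_rot: [-0.01, -3.139, 0.0]
force: [0.0, 0.8, -3.2]
opening: 58.8
grip_force: 30.0
```

```bash
python3 - <<'E'
from h import *
s=snap('scene');s=snap('scene');b=s['color'][100:230,200:330]
cv2.imwrite('pics/g7.png',cv2.convertScaleAbs(cv2.resize(b,(590,590),interpolation=2),alpha=1.6))
o=env.observe();print(o['position'],o['force']); p=o['position']
k=590/130
for q in [p-[0,0,61],[466.7,-19,35]]:
  print(((np.array([proj(s,q+np.array([r*np.cos(t),r*np.sin(t),0])) for r in(0,30,48) for t in(0,1.57,3.14,4.71)])-[200,100])*k).round().tolist())
E
```

```text
[465.00020812 -19.36559121 114.26096633] [-0.129375   -0.02151629 -3.22694346]
[[300.0, 346.0], [300.0, 346.0], [300.0, 346.0], [300.0, 346.0], [291.0, 381.0], [353.0, 351.0], [309.0, 311.0], [248.0, 340.0], [285.0, 403.0], [384.0, 354.0], [315.0, 291.0], [217.0, 337.0]]
[[301.0, 372.0], [301.0, 372.0], [301.0, 372.0], [301.0, 372.0], [292.0, 407.0], [353.0, 377.0], [310.0, 337.0], [250.0, 367.0], [286.0, 429.0], [385.0, 380.0], [316.0, 317.0], [219.0, 363.0]]
```

View pics/g7.png

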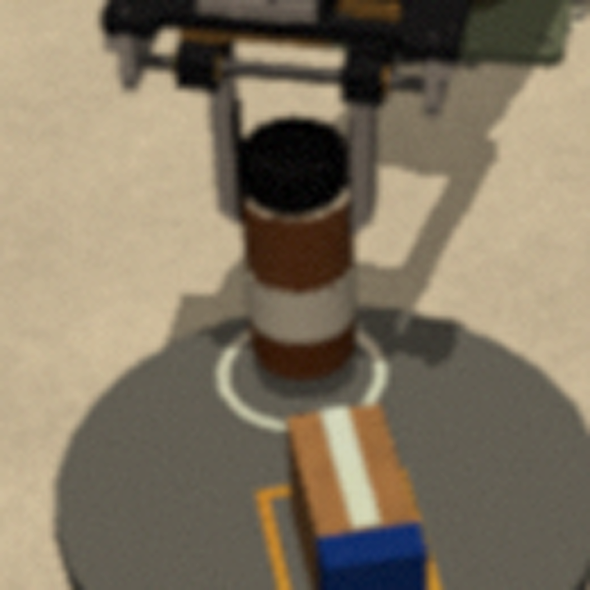

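The bottle hangs upright. Its base spans 253 to 356 and the ring 217 to 387, so it is centred to about 2 mm. I'll lower it.

carry_out(gripper=[0.5,0.5,0.5,0.5,0.5,0.5,0.5,0.5,0.5,0.5], linear=[[2,-1,-3],[2,-1,-7],[2,-1,-11],[2,-1,-14],[2,-1,-16],[2,-1,-17],[2,-1,-17.5],[2,-1,-17.5],[2,-1,-17.5],[2,-1,-17.5]], spin=[0,0,0,0,0,0,0,0,0,0])

```text
clock: 18.55
position: [469.3, -20.3, 98.5]
tcp_rot: [0.008, 3.141, -0.0]
force: [0.5, -0.6, -3.1]
opening: 58.7
grip_force: 30.0
```

```bash
python3 f.py
```

```text
[-2.6000e-01  8.0000e-02 -2.7300e+00  4.6925e+02 -2.0260e+01  9.8440e+01] [0.33 0.46 0.31 0.02 0.01 0.03]
```

carry_out(gripper=[0.5,0.5,0.5,0.5,0.5,0.5,0.5], linear=[[-2,0,0],[-2,0,-0.6],[-2,0,-1.2],[-2,0,-1.8],[-2,0,-2.2],[-2,0,-2.2],[-2,0,-2.2]], spin=[0,0,0,0,0,0,0])

```text
clock: 19.45
position: [467.2, -20.3, 96.1]
tcp_rot: [-0.008, -3.142, 0.0]
force: [0.6, -0.6, -3.0]
opening: 58.9
grip_force: 30.0
```

```bash
python3 f.py
```

```text
[ 6.0000e-02  1.7000e-01 -2.7200e+00  4.6719e+02 -2.0250e+01  9.6140e+01] [0.18 0.56 0.38 0.   0.01 0.01]
```

Not touching yet, so a little lower.

carry_out(gripper=[0.5,0.5,0.5,0.5,0.5], linear=[[0,0,-0.2],[0,0,-0.4],[0,0,-0.4],[0,0,-0.4],[0,0,-0.4]], spin=[0,0,0,0,0])

```text
clock: 20.15
position: [467.3, -20.3, 95.9]
tcp_rot: [0.008, 3.141, -0.0]
force: [0.1, 0.4, -2.0]
opening: 59.1
grip_force: 30.0
```

```bash
python3 f.py
```

```text
[-3.4000e-01  5.0000e-02 -6.1000e-01  4.6732e+02 -2.0320e+01  9.5900e+01] [0.69 0.3  0.51 0.01 0.01 0.01]
```

carry_out(gripper=[0.5,0.5,0.5,0.5,0.5], linear=[[0,0,-0.2],[0,0,-0.2],[0,0,-0.2],[0,0,-0.2],[0,0,-0.2]], spin=[0,0,0,0,0], squeeze=5)

```text
clock: 20.85
position: [467.5, -20.3, 95.9]
tcp_rot: [0.008, 3.141, -0.0]
force: [-0.7, -1.0, 2.0]
opening: 59.3
grip_force: 5.0
```

```bash
python3 f.py
```

```text
[-2.6000e-01  8.1000e-01  2.1200e+00  4.6747e+02 -2.0300e+01  9.5830e+01] [0.29 0.15 0.59 0.02 0.04 0.04]
```

carry_out(gripper=[0.64,0.66,0.69,0.73,0.78,0.85,0.92,0.95,0.95,0.95], linear=[[0,0,0],[0,0,0],[0,0,0],[0,0,0],[0,0,0],[0,0,0],[0,0,0],[0,0,0],[0,0,0],[0,0,0]], spin=[0,0,0,0,0,0,0,0,0,0], squeeze=3)

```text
clock: 22.05
position: [467.2, -20.3, 95.6]
tcp_rot: [0.008, 3.142, -0.0]
force: [0.5, 1.3, -0.7]
opening: 88.9
grip_force: 0.0
```

carry_out(gripper=[0.95,0.95,0.95,0.95,0.95,0.95,0.95,0.95,0.95,0.95], linear=[[0,0,5],[0,0,15],[0,0,30],[0,0,50],[0,0,75],[0,0,105],[0,0,140],[0,40,160],[-5,85,160],[-10,130,160]], spin=[0,0,0,0,0,0,0,0,0,0])

```text
clock: 23.05
position: [458.1, 110.9, 258.0]
tcp_rot: [0.011, 3.137, 0.001]
force: [0.4, 0.5, -0.3]
opening: 89.2
grip_force: 0.0
```

carry_out(gripper=[0.95,0.95,0.95,0.95,0.95,0.95], linear=[[-10,45,0],[-30,90,0],[-50,120,0],[-50,120,0],[-50,120,0],[-50,120,0]], spin=[0,0,0,0,0,0])

```text
clock: 23.65
position: [407.8, 229.0, 256.1]
tcp_rot: [0.01, 3.141, -0.0]
force: [0.2, -1.4, -0.0]
opening: 89.3
grip_force: 0.0
```

```bash
python3 - <<'E'
from h import *
a=snap('top')['color'][155:305,205:355];b=snap('scene')['color'][120:280,190:350]
cv2.imwrite('pics/g8.png',cv2.convertScaleAbs(np.hstack([cv2.resize(x,(400,400),interpolation=2) for x in(a,b)]),alpha=1.6))
E
```

```text
(no output)
```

View pics/g8.png

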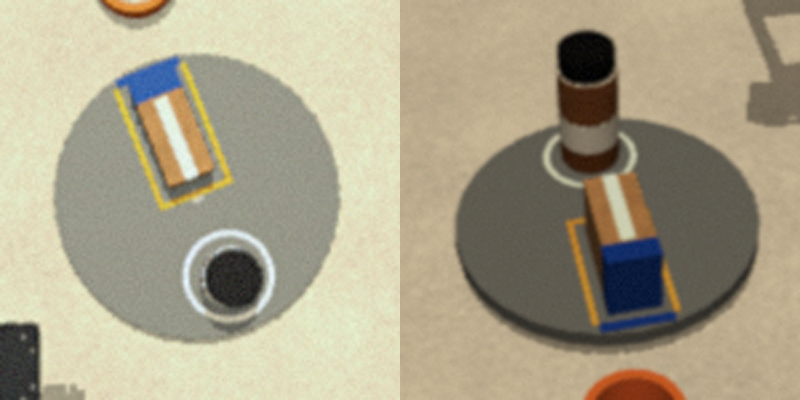

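The carton is square inside the tape with its blue end at the rim. The bottle stands upright in the ring, which is still at (228,276), so the disc has not visibly turned. I'm handing in.

```bash
python3 -c "
from workcell import env
print(env.hand_in())"
```

```text
the job is handed in; nothing more can be done
None
```

I handed the job in at about 24 s: the carton stands inside the taped rectangle with its blue end at the rim, the bottle stands upright in the white circle, and the disc shows no visible turn (I could not rule out a fraction of a degree); no verdict came back.

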